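Set the hold-down clamp over a sheet housing

ROBOT

A 6-joint arm with a two-finger parallel gripper is mounted at the origin on the work surface. World frame = base frame: x ahead of the robot, y to its left, z up, the work surface at z = 0. Lengths are in mm, angles in rad, forces in N, time in s.
With the tool pointing down it reaches from about 300 to 850 mm from the base axis. Payload 5.4 kg.
Tool frame: the origin (TCP) lies at the very end of the fingers, on their centre line; the grasp point (between the pads) lies behind it (manip.grasp_offset is the z of the grasp point in the tool frame, in mm); z points along the fingers, y is the line along which they close (so a half turn about z gives the same grasp; the last joint's range is limited). The gripper opens to 85 mm and grips with 20 to 120 N. Pads are 22 mm wide; open, the fingers measure 114 mm over their backs; the gripper's body (76 mm by 85 mm) begins 54 mm behind the grasp point. The pads swing forward as they close: fully open they stand 13 mm farther back than shut.
Start: joints at [-1.348, 0.158, 1.597, -0, 1.386, -0.21], TCP at [241.138, -521.976, 231.299] pointing down, gripper open.
Joint ranges: [-2.91, 2.91], [-0.94, 2.29], [0.18, 2.7], [-1.29, 4.43], [0.17, 2.64], [-3, 3]. Speed limits (rad/s): [2.57, 2.57, 3.14, 3.14, 3.14, 3.14].

INTERFACE

Orientations are given as a unit quaternion [x, y, z, w].
In Python, from plant import manip, imaging gives the robot as it stands (manip), with the cameras (imaging).
- The arm moves only by the shell command python3 steer.py 'ROWS' [FORCE]. ROWS is a JSON list that holds a single list of rows (three levels of brackets), with 1 to 5 rows, each of 5 numbers: the finger opening in mm, then dx, dy, dz in mm, then a turn about the tool's z in rad; each row is the pose to reach, as a shift and turn from the pose commanded when the command began, along the tool's axes at that moment; what a row does not reach only later rows make up. A row lasts 1/12 s, in which the tool goes at most 41.7 mm and 0.125 rad, less where a joint would pass 70% of its speed; a pose out of reach is approached as far as the arm can. The fingers move at their own pace and stop on an object; FORCE is the grip in N (left out, the last holds). Time passes only in rows, so rows that do not move let the fingers close. It prints the time, the measured TCP pose, the force, the opening and the grip force at its end. Input that does not fit is refused with a message, and nothing moves.
- manip.read_state(): the state, without advancing time (a new reading comes with each control period).
- imaging.grab_frame(name): name is "side" or "top" or "wrist"; returns the picture (400x640x3 uint8, red, green, blue); there is no depth.
- imaging.calibration(name): a dict with "mtx" (3x3 intrinsics, pixels), "xyz" and "attitude" of the camera in the world. Camera axes: x right, y up, looking along -z (the intrinsics and any distortion apply to the point x, -y, -z); pixel columns grow to the right and rows downward; lengths in mm; the calibration is good to about 2 mm. A picture is of the moment at which its call begins: read the wrist's pose just before it. calibration takes no time and is no camera call; for the wrist camera it gives the pose at the moment of the call.
- manip.close_job(): hands the job in; it is judged then, once.
The state is a dict: "time_s": time; "joints": joint angles; "qd": joint speeds; "joint_torque": joint torques, N m; "position": TCP position; "ee_rot": TCP orientation; "force": force on the tool from outside, world axes, zero at the start; "ft_torque": the same for the moment, N m; "grip_width": finger opening in mm; "gripper_force": force on a finger pad.
Only numpy, scipy, OpenCV 4.12 (cv2) and the standard library are available. Lean on these libraries where they do the work, as an engineer would, in place of code of your own. Each camera call takes 0.05 s, during which the arm holds its last target. There are 200 camera calls.

TASK

Swing the clamp strap by its upright pin over the sheet-metal housing until it meets its stop, then screw the knurled nut above it clockwise until it bottoms out. Back the nut off a quarter turn so the housing can still be nudged, and finish still holding the nut in the gripper at that setting; leave the housing, spray can, magnetic square and tray where they are.

Things in the scene. Friction and masses are not known exactly. Their poses are not given: they have to be found in the camera images.
- jig: Fixed dark steel clamp base plate, 240 x 290 x 12 mm, on the table. Origin on the table surface straight under the upright stud's axis (the plate's centre lies 75 mm along the jig's +y); z up. The housing stands on its +y side. A 36 mm post rises to 75 mm above the table; the 16 mm threaded stud on it ends 130 mm above the table, through the nut.
- strap (a joint): Swing of the grey clamp strap about the stud axis, rad. 0 = strap along the jig's +y, over the housing, against its stop; positive = turned counterclockwise seen from above (pin towards the jig's -x). Range 0 to 2. It stays where it is left; turning it takes about 0.15 N m (1.5 N at the pin).
- strap_pin (a point): Centre of the top of the strap's upright round steel pin (18 mm diameter, 42 mm tall, 110 mm from the stud axis; pin top 126 mm above the table). The strap is a flat bar 34 mm wide and 8 mm thick, its upper face 84 mm above the table; its end is 14 mm beyond the pin axis.
- nut_turn (a joint): Rotation of the nut on its thread, rad. 0 = bottomed out (hard stop); positive = backed off, counterclockwise seen from above; clockwise tightens. Range 0 to 6. The nut rises 6 mm per turn (0.955 mm per rad). Friction about 0.12 N m, so it stays where it is left; at the bottom the torque rises sharply.
- nut: Knurled aluminium nut on the stud above the strap: upright cylinder, 46 mm diameter, 34 mm tall. The origin is the centre of its underside, 86 mm above the table when bottomed out. Its x axis points along the small dark raised rib on its top face; when the nut is bottomed out the rib points along the jig's x axis.
- nut_top (a point): Centre of the nut's top face, 34 mm above its underside.
- housing: Loose grey folded sheet-metal housing with an open top and round holes in its sides, 170 x 130 x 60 mm, 0.6 kg; origin at the centre of its underside, on the base plate (12 mm above the table). The strap passes 4 mm above it. Leave it in place.
- spray_can: Bystander: upright can, 58 mm diameter, 170 mm tall; origin at the centre of its underside.
- square: Bystander: flat dark magnetic welding square, legs 90 mm, 22 mm high; origin under the middle of one leg.
- tip_tray: Bystander: black open tray of copper contact tips, 110 x 80 x 35 mm; origin at the centre of its underside.

How it is judged:
By the outcome, as a careful person would: the job done as asked, in the order asked, and still so for the second after the job is handed in, while the arm keeps its last pose, push and grip.
It also fails if it takes over 64 s, if anything falls off the work surface, if the arm or the gripper's body presses on something with over 40 N, if the wrist force passes 120 N, or if a joint passes its speed limit or range.

## Working session

There is one attempt and no reset: what is moved stays moved. The work goes in short steps, Python scripts to look and compute and a shell command to move; the robot and the scene stay as the last step left them, time stands still between calls to the robot, and variables do not carry over. Pictures are saved under pics/ and viewed, at most 10 in all, crops included, and the job is handed in when it is done.

```bash
ls; mkdir -p pics
python3 - <<'E'
from plant import manip, imaging
import cv2,numpy as np
s=manip.read_state();print(s['time_s'],s['position'],s['ee_rot'],s['grip_width'],manip.grasp_offset)
ims=[]
for n in("side","top"):
    im=imaging.grab_frame(n);cv2.imwrite(f"pics/{n}0.png",im[:,:,::-1]);c=imaging.calibration(n);print(n,c)
E
```

```text
pics
plant.py
steer.py
0.0 [ 241.01452819 -521.37693042  230.29475116] [ 9.76677372e-01  2.14709941e-01  1.18833013e-06 -9.75533007e-04] 85.69121891337525 -18.700000000000003
side {'mtx': array([[439.8585183 ,   0.        , 318.96704651],
       [  0.        , 439.8585183 , 197.46206492],
       [  0.        ,   0.        ,   1.        ]]), 'xyz': array([-381.68756034, -845.99610013,  873.30963771]), 'attitude': array([ 0.44494977, -0.17711645, -0.32523824,  0.81539534])}
top {'mtx': array([[449.53363038,   0.        , 323.11938825],
       [  0.        , 449.53363038, 205.12663814],
       [  0.        ,   0.        ,   1.        ]]), 'xyz': array([ 357.24740295,   -8.16272458, 1508.07979729]), 'attitude': array([ 0.03536617, -0.0189199 , -0.69832303,  0.71465811])}
```

View pics/top0.png

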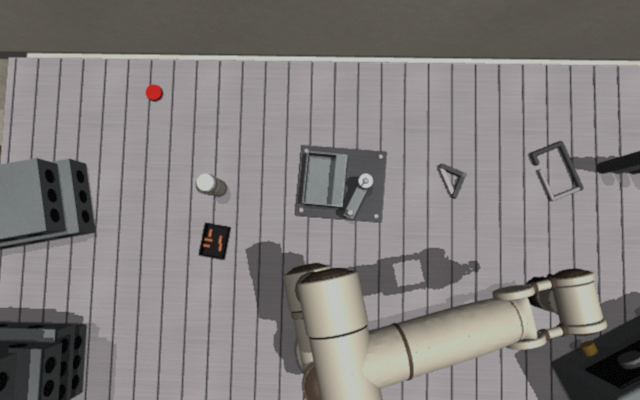

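View pics/side0.png

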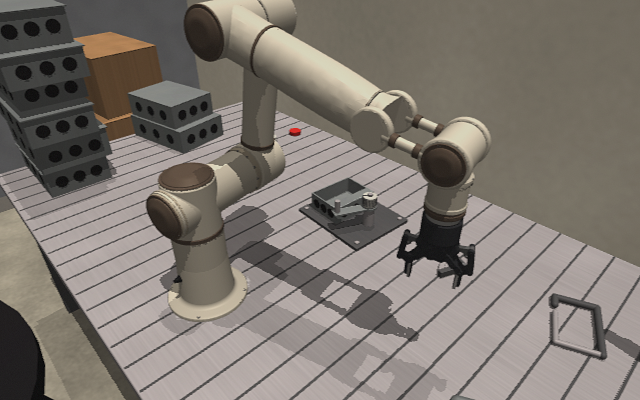

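Top view: the nut is at about (366,181), the pin at (350,213) and the housing at (323,180), left of the stud. The strap points roughly toward the robot. The side view agrees. I'll enlarge both and triangulate.

```bash
cat > h.py <<'E'
from plant import manip, imaging
import cv2,numpy as np
from scipy.spatial.transform import Rotation as R
def ray(c,px):
    k=c['mtx'];d=np.array([(px[0]-k[0,2])/k[0,0],-(px[1]-k[1,2])/k[1,1],-1.])
    return np.array(c['xyz']),R.from_quat(c['attitude']).apply(d)
def onz(c,px,z):
    o,d=ray(c,px);return o+d*(z-o[2])/d[2]
def proj(c,p):
    q=R.from_quat(c['attitude']).inv().apply(np.array(p)-c['xyz']);k=c['mtx']
    return np.array([k[0,2]+k[0,0]*q[0]/-q[2],k[1,2]-k[1,1]*q[1]/-q[2]])
E
python3 - <<'E'
from h import *
a=cv2.imread('pics/top0.png')[135:235,285:400];b=cv2.imread('pics/side0.png')[165:255,290:420]
a=cv2.resize(a,(460,400),interpolation=cv2.INTER_CUBIC);b=cv2.resize(b,None,fx=4,fy=4,interpolation=cv2.INTER_CUBIC)[:, :]
cv2.imwrite('pics/c0.png',cv2.resize(a,(690,600)))
E
```

```text
(no output)
```

View pics/c0.png

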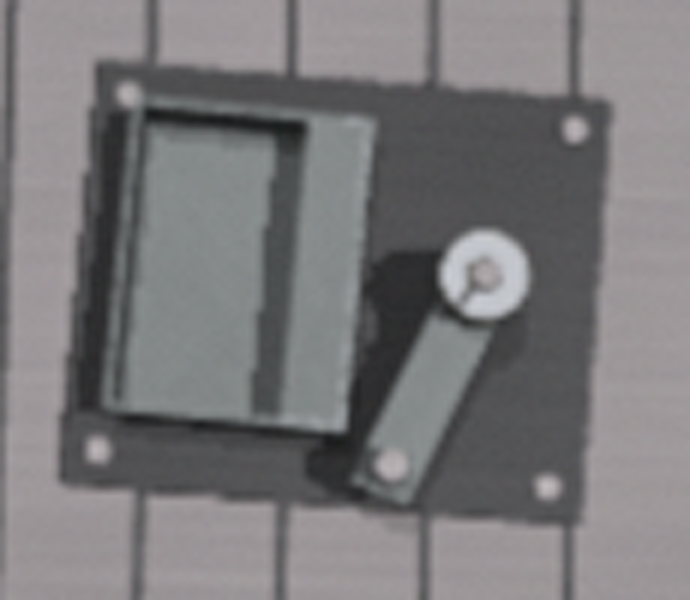

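Crop (6x): nut top is at (484,275), with the rib pointing lower-left to (458,300). The pin top is at (390,464), and the plate corners are (97,62), (610,100), (580,522) and (60,483).

Run:
```python
from h import *
c=imaging.calibration('top');P=lambda u,v,z:onz(c,(285+u/6-.4,135+v/6-.4),z)[:2]
C=[P(*p,12) for p in((97,62),(610,100),(580,522),(60,483))]
print(np.round(C,1),'centre',np.mean(C,0))
# jig +y along world left: from right edge to left edge
d=(C[0]-C[1])+(C[3]-C[2]);yaw=np.arctan2(d[1],d[0])-np.pi/2
Y=d/np.linalg.norm(d);X=np.array([Y[1],-Y[0]])
print('yaw',yaw,'stud from plate',np.mean(C,0)-75*Y)
n=P(484,275,122);p=P(390,464,126);print('nut',n,'pin',p,np.linalg.norm(p-n))
a=np.arctan2(*(p-n)[::-1]);print('strap',a-np.pi/2-yaw)
r=P(458,300,122)-n;print('rib',np.arctan2(r[1],r[0])-yaw)
print('pin at 0',n+110*Y)
s=imaging.calibration('side')
for q in((*n,122),(*p,126)):print(proj(s,q))
for nm,px in(('can',(207,183,170)),('sq',(450,180,22))):print(nm,onz(c,px[:2],px[2]))
st=manip.read_state();print(R.from_quat(st['ee_rot']).as_matrix().round(3))
b=cv2.imread('pics/side0.png')[165:255,290:420];cv2.imwrite('pics/c1.png',cv2.resize(b,(780,540),interpolation=cv2.INTER_CUBIC))
```

```text
[[ 674.1  108.4]
 [ 658.1 -179.7]
 [ 421.4 -166.3]
 [ 436.5  122.4]] centre [547.54019323 -28.79173958]
yaw -0.05380067888263196 stud from plate [ 543.50708862 -103.68322152]
nut [ 543.19892377 -103.42973023] pin [444.04467729 -56.69023361] 109.61817887760066
strap 1.1841050197150944
rib 2.4138887772094195
pin at 0 [549.11414387   6.41110994]
[369.65744267 196.04380699]
[337.22908795 200.93167679]
can [518.95621951 375.94343256 170.        ]
sq [ 563.94163872 -390.15039317   22.        ]
[[ 0.908  0.419 -0.   ]
 [ 0.419 -0.908  0.002]
 [ 0.    -0.002 -1.   ]]
```

View pics/c1.png

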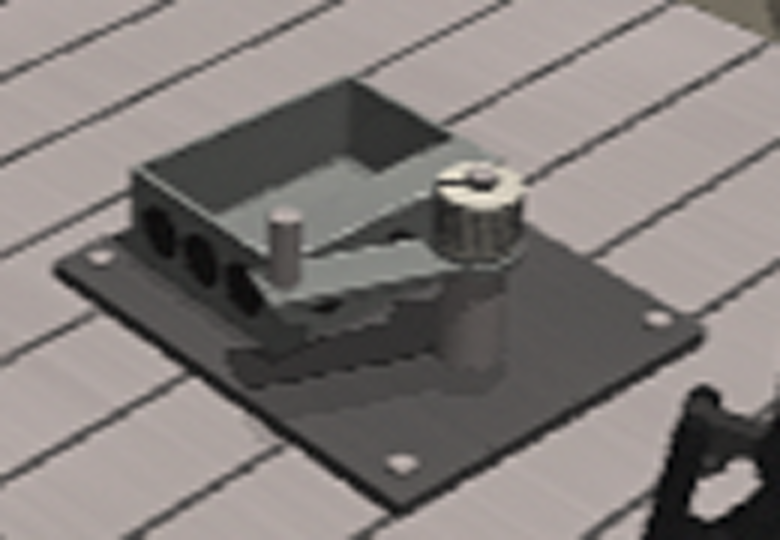

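The two views agree to about 0.3 px. World positions: stud (543.3,−103.5), pin (444,−57), jig yaw −0.054. The strap is at about 1.18 rad and the nut at about 2.41 rad. I'll add a helper that gives the move to a target in tool axes, and start travelling to the pin.

```bash
cat >> h.py <<'E'
STUD=np.array([543.3,-103.5]);YAW=-0.054
def to(x,y,z,psi=None):
    s=manip.read_state();r=R.from_quat(s['ee_rot']);m=r.as_matrix();cur=np.arctan2(m[1,0],m[0,0])
    d=r.inv().apply(np.array([x,y,z])-s['position'])
    print('t',s['time_s'],'psi',round(cur,3),'j6',round(s['joints'][5],2),'move',d.round(1),'turn',None if psi is None else round((cur-psi+np.pi)%(2*np.pi)-np.pi,3))
def pin(a):
    w=np.pi/2+YAW+a;return STUD+110*np.array([np.cos(w),np.sin(w)]),w
E
python3 steer.py '[[[85, 155, -138, 0, -0.6], [85, 155, -138, 0, -0.6], [85, 155, -138, 0, -0.6], [85, 155, -138, 0, -0.6], [85, 155, -138, 0, -0.6]]]'
python3 -c "
from h import *
to(444,-57,230,2.701)"
```

```text
time_s: 0.52
position: [324.2, -329.6, 230.7]
ee_rot: [0.868, 0.496, 0.0, -0.0]
force: [0.4, 0.6, 0.7]
grip_width: 85.2
gripper_force: 0.0
t 0.5167 psi 1.038 j6 -0.52 move [295.7 -35.2   0.9] turn -1.663
```

```bash
python3 steer.py '[[[85, 205, -25, 0, -0.62], [85, 205, -25, 0, -0.62], [85, 205, -25, 0, -0.62], [85, 205, -25, 0, -0.62], [85, 205, -25, 0, -0.62]]]'
python3 -c "
from h import *
to(444,-57,230,2.701)"
```

```text
time_s: 0.93
position: [407.7, -140.6, 231.1]
ee_rot: [0.675, 0.738, 0.0, -0.0]
force: [1.7, -0.3, 0.3]
grip_width: 85.0
gripper_force: 0.0
t 0.9333 psi 1.659 j6 -0.7 move [80.1 43.5  1.1] turn -1.042
```

```bash
python3 steer.py '[[[85, 80, 43, 0, -1.04], [85, 80, 43, 0, -1.04], [85, 80, 43, 0, -1.04], [85, 80, 43, 0, -1.04], [85, 80, 43, 0, -1.04]]]'
python3 steer.py '[[[85, 0, 0, 30, -0.42], [85, 0, 0, 60, -0.42], [85, 0, 0, 60, -0.42], [85, 0, 0, 60, -0.42], [85, 0, 0, 60, -0.42]]]'
python3 -c "
from h import *
to(444,-57,92,2.701)
cv2.imwrite('pics/w1.png',imaging.grab_frame('wrist')[:,:,::-1])"
```

```text
time_s: 1.35
position: [443.8, -58.2, 230.8]
ee_rot: [0.414, 0.91, -0.0, -0.0]
force: [1.1, -0.5, 0.3]
grip_width: 85.1
gripper_force: 0.0
time_s: 1.77
position: [443.1, -59.3, 170.3]
ee_rot: [0.22, 0.976, 0.0, -0.001]
force: [-0.3, 0.5, 1.3]
grip_width: 85.1
gripper_force: 0.0
t 1.7667 psi 2.699 j6 -1.53 move [ 0.   2.4 78.3] turn -0.002
```

View pics/w1.png

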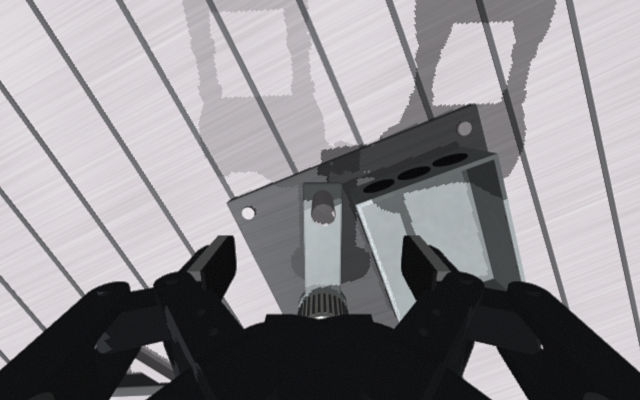

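Wrist view: the pin at (322,205) is centred between the fingers and the strap runs along tool x. I'll go down and grip.

```bash
python3 steer.py '[[[60, 0, 2, 35, 0], [60, 0, 2, 65, 0], [60, 0, 2, 77, 0], [40, 0, 2, 77, 0], [30, 0, 2, 77, 0]]]' 30
python3 steer.py '[[[10, 0, 0, 0, 0], [10, 0, 0, 0, 0], [10, 0, 0, 0, 0], [10, 0, 0, 0, 0], [10, 0, 0, 0, 0]]]' 30
python3 -c "
from h import *
to(444,-57,92,2.701)
for a in (.8,.4,0,-.02):
  p,w=pin(a);to(*p,92,w)"
```

```text
time_s: 2.23
position: [444.6, -57.7, 94.3]
ee_rot: [0.221, 0.975, 0.0, -0.0]
force: [1.0, -0.1, -0.0]
grip_width: 36.8
gripper_force: 0.0
time_s: 2.65
position: [446.1, -58.3, 96.1]
ee_rot: [0.22, 0.975, -0.0, 0.002]
force: [-1.9, -0.0, 7.5]
grip_width: 17.1
gripper_force: 29.6
t 2.65 psi 2.698 j6 -1.53 move [2.4 0.3 4.1] turn -0.003
t 2.65 psi 2.698 j6 -1.53 move [-5.1 41.8  4.1] turn 0.381
t 2.65 psi 2.698 j6 -1.53 move [-29.1  78.4   4.2] turn 0.781
t 2.65 psi 2.698 j6 -1.53 move [-65.4 102.7   4.3] turn 1.181
t 2.65 psi 2.698 j6 -1.53 move [-67.4 103.5   4.3] turn 1.201
```

The fingers gripped the pin, with a slight upward push of 7.5 N. I'll lift a few mm to relieve it.

```bash
python3 steer.py '[[[10, 0, 0, -3, 0], [10, 0, 0, -3, 0], [10, 0, 0, -3, 0]]]' 30
python3 -c "
from h import *
for a in (1.184,.95,.7,.45,.2,0,-.02):
  p,w=pin(a);to(*p,94,w)"
```

```text
time_s: 2.9
position: [446.0, -58.3, 96.3]
ee_rot: [0.22, 0.975, -0.0, 0.002]
force: [11.0, -3.4, -18.4]
grip_width: 17.1
gripper_force: 32.3
t 2.9 psi 2.697 j6 -1.53 move [2.7 0.7 2.3] turn -0.004
t 2.9 psi 2.697 j6 -1.53 move [-0.2 26.2  2.3] turn 0.23
t 2.9 psi 2.697 j6 -1.53 move [-9.7 51.9  2.4] turn 0.48
t 2.9 psi 2.697 j6 -1.53 move [-25.3  74.4   2.5] turn 0.73
t 2.9 psi 2.697 j6 -1.53 move [-46.   92.4   2.6] turn 0.98
t 2.9 psi 2.697 j6 -1.53 move [-65.4 102.8   2.7] turn 1.18
t 2.9 psi 2.697 j6 -1.53 move [-67.4 103.6   2.7] turn 1.2
```

```bash
python3 steer.py '[[[10, -0.4, 8.8, 2, 0.08], [10, -1.4, 17.5, 2, 0.16], [10, -3.2, 26.2, 2, 0.24], [10, -5.6, 34.6, 2, 0.32], [10, -8.7, 42.8, 2, 0.4]]]' 30
python3 steer.py '[[[10, -0.4, 8.8, 0, 0.08], [10, -1.4, 17.5, 0, 0.16], [10, -3.2, 26.2, 0, 0.24], [10, -5.6, 34.6, 0, 0.32], [10, -8.7, 42.8, 0, 0.4]]]'
python3 -c "
from h import *
for a in (.4,0,-.02):
  p,w=pin(a);to(*p,94,w)"
```

```text
time_s: 3.32
position: [471.6, -23.1, 96.1]
ee_rot: [0.411, 0.912, -0.0, 0.001]
force: [-1.7, -2.6, 1.6]
grip_width: 16.7
gripper_force: 34.4
time_s: 3.73
position: [509.0, -0.7, 96.1]
ee_rot: [0.584, 0.812, -0.0, 0.0]
force: [-3.2, -1.1, 4.6]
grip_width: 16.9
gripper_force: 34.6
t 3.7333 psi 1.894 j6 -0.56 move [ 1.6 -2.6  2.1] turn -0.023
t 3.7333 psi 1.894 j6 -0.56 move [-6.1 40.4  2.1] turn 0.377
t 3.7333 psi 1.894 j6 -0.56 move [-6.9 42.4  2.1] turn 0.397
```

```bash
python3 steer.py '[[[10, -0.4, 8.8, 0, 0.08], [10, -1.4, 17.5, 0, 0.16], [10, -3.2, 26.2, 0, 0.24], [10, -5.6, 34.6, 0, 0.32], [10, -7.5, 39.5, 0, 0.37]]]'
python3 steer.py '[[[10, 0, 2, 0, 0], [10, 0, 4, 0, 0], [10, 0, 4, 0, 0]]]'
python3 -c "
from h import *
p,w=pin(0);to(*p,94,w);print(manip.read_state()['position']-[*STUD,0])"
```

```text
time_s: 4.15
position: [549.1, 5.2, 96.1]
ee_rot: [0.724, 0.69, 0.0, -0.0]
force: [-1.8, 2.4, 5.1]
grip_width: 17.1
gripper_force: 34.6
time_s: 4.4
position: [551.3, 5.3, 96.1]
ee_rot: [0.722, 0.692, -0.001, -0.002]
force: [-7.8, 4.1, 8.7]
grip_width: 17.1
gripper_force: 35.2
t 4.4 psi 1.529 j6 -0.17 move [ 0.9 -2.1  2.1] turn 0.012
[  7.99713354 108.82999406  96.08024219]
```

```bash
python3 steer.py '[[[10, 0, 3, 0, 0], [10, 0, 3, 0, 0], [10, 0, 3, 0, 0], [10, 0, 3, 0, 0]]]'
python3 steer.py '[[[10, 0, -5, 0, 0], [85, 0, -5, 0, 0], [85, 0, -5, 0, 0], [85, 0, -5, 0, 0], [85, 0, -5, 0, 0]]]'
python3 steer.py '[[[85, 0, 0, -30, 0], [85, 0, 0, -70, 0], [85, 0, 0, -90, 0], [85, 0, 0, -90, 0], [85, 0, 0, -90, 0]]]'
python3 -c "
from h import *
to(*STUD,92,1.52)
cv2.imwrite('pics/w2.png',imaging.grab_frame('wrist')[:,:,::-1])"
```

```text
time_s: 4.73
position: [551.3, 5.4, 96.0]
ee_rot: [0.721, 0.692, -0.003, -0.004]
force: [-20.4, 3.3, 19.3]
grip_width: 16.5
gripper_force: 36.8
time_s: 5.15
position: [550.7, 4.3, 95.3]
ee_rot: [0.722, 0.692, -0.0, 0.0]
force: [-0.0, 0.3, 0.1]
grip_width: 64.6
gripper_force: 0.0
time_s: 5.57
position: [551.7, 4.2, 186.8]
ee_rot: [0.722, 0.692, 0.001, 0.002]
force: [-0.9, -0.3, -0.1]
grip_width: 85.0
gripper_force: 0.0
t 5.5667 psi 1.528 j6 -0.17 move [-107.9   -4.1   94.9] turn 0.008
```

View pics/w2.png

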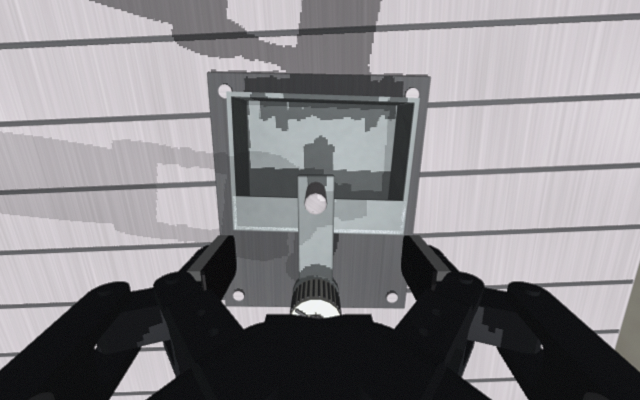

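The strap is against its stop: the force rose to 20 N with no motion. The wrist view shows the strap over the housing, pin at (316,203), and the housing in place. Next is the nut.

```bash
python3 steer.py '[[[85, -40, -4, 0, 0], [85, -80, -4, 0, 0], [85, -108, -4, 0, 0], [85, -108, -4, 0, 0], [85, -108, -4, 0, 0]]]'
python3 steer.py '[[[85, 0, 0, 0, 0], [85, 0, 0, 0, 0]]]'
python3 -c "
from h import *
to(*STUD,92,1.52)
cv2.imwrite('pics/t2.png',imaging.grab_frame('top')[:,:,::-1])"
```

```text
time_s: 6.03
position: [540.8, -103.9, 183.3]
ee_rot: [0.723, 0.691, -0.001, -0.002]
force: [0.3, -0.5, -0.5]
grip_width: 84.7
gripper_force: 0.0
time_s: 6.2
position: [541.4, -101.9, 184.3]
ee_rot: [0.722, 0.692, -0.0, -0.001]
force: [-0.1, 0.8, 0.1]
grip_width: 84.9
gripper_force: 0.0
t 6.2 psi 1.529 j6 -0.36 move [-1.6  2.1 92.3] turn 0.009
```

```bash
python3 steer.py '[[[85, -1, -1, 40, 0], [85, -1, 1.5, 75, 0], [85, -1, 1.5, 92, 0], [85, -1, 1.5, 92, 0], [70, -1, 1.5, 92, 0]]]' 30
python3 steer.py '[[[60, 0, 0, 0, 0], [55, 0, 0, 0, 0], [40, 0, 0, 0, 0], [40, 0, 0, 0, 0], [40, 0, 0, 0, 0]]]' 40
python3 steer.py '[[[40, 0, 0, 0, 0], [40, 0, 0, 0, 0], [40, 0, 0, 0, 0]]]' 60
python3 -c "
from h import *
to(*STUD,92,1.52);print(manip.read_state()['ft_torque'])
cv2.imwrite('pics/w3.png',imaging.grab_frame('wrist')[:,:,::-1])"
```

```text
time_s: 6.67
position: [542.8, -103.1, 92.7]
ee_rot: [0.722, 0.692, -0.0, -0.001]
force: [0.5, -0.2, 0.8]
grip_width: 75.1
gripper_force: 0.0
time_s: 7.08
position: [544.6, -104.6, 95.5]
ee_rot: [0.722, 0.692, 0.001, 0.002]
force: [-0.9, 0.9, 6.1]
grip_width: 45.0
gripper_force: 40.3
time_s: 7.33
position: [544.7, -104.6, 95.6]
ee_rot: [0.722, 0.692, 0.001, 0.002]
force: [-2.5, 0.8, 5.5]
grip_width: 44.6
gripper_force: 61.1
t 7.3333 psi 1.528 j6 -0.36 move [ 1.1 -1.4  3.6] turn 0.008
[0.19607944 0.308686   0.01880166]
```

View pics/w3.png

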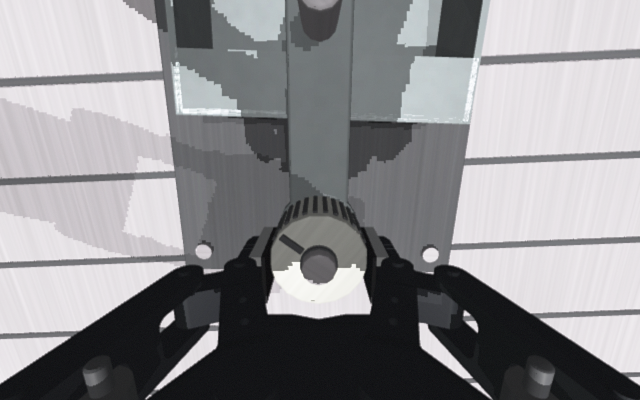

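The nut is gripped across its sides. Its rib points upper-left, from (319,265) to (285,238), matching about 2.4 rad. I'll turn it clockwise.

```bash
python3 steer.py '[[[40, 0, 0, 0.1, 0.1], [40, 0, 0, 0.2, 0.2], [40, 0, 0, 0.3, 0.3], [40, 0, 0, 0.4, 0.4], [40, 0, 0, 0.5, 0.5]]]' 60
python3 -c "
from h import *
to(*STUD,92,1.52);print(manip.read_state()['ft_torque'])"
python3 steer.py '[[[40, 0, 0, 0.1, 0.1], [40, 0, 0, 0.2, 0.2], [40, 0, 0, 0.3, 0.3], [40, 0, 0, 0.4, 0.4], [40, 0, 0, 0.5, 0.5]]]'
python3 steer.py '[[[40, 0, 0, 0.1, 0.1], [40, 0, 0, 0.2, 0.2], [40, 0, 0, 0.3, 0.3], [40, 0, 0, 0.4, 0.4], [40, 0, 0, 0.5, 0.5]]]'
python3 steer.py '[[[40, 0, 0, 0.1, 0.1], [40, 0, 0, 0.2, 0.2], [40, 0, 0, 0.3, 0.3], [40, 0, 0, 0.4, 0.4], [40, 0, 0, 0.5, 0.5]]]'
python3 -c "
from h import *
to(*STUD,92,1.52);print(manip.read_state()['ft_torque'])"
```

```text
time_s: 7.8
position: [543.9, -104.4, 95.0]
ee_rot: [0.872, 0.49, 0.0, 0.001]
force: [-4.5, 1.6, 9.4]
grip_width: 44.1
gripper_force: 61.4
t 7.8 psi 1.023 j6 0.14 move [ 0.4 -1.   3. ] turn -0.497
[0.30158428 0.74126366 0.09517512]
time_s: 8.22
position: [543.4, -103.9, 94.4]
ee_rot: [0.966, 0.259, -0.0, -0.0]
force: [-5.8, 2.2, 10.5]
grip_width: 44.1
gripper_force: 61.7
time_s: 8.63
position: [543.2, -103.2, 93.9]
ee_rot: [1.0, 0.012, -0.0, -0.001]
force: [-6.9, 5.9, 12.2]
grip_width: 44.2
gripper_force: 61.9
time_s: 9.05
position: [543.4, -102.5, 93.4]
ee_rot: [0.972, -0.236, -0.001, -0.001]
force: [-6.3, 8.1, 12.0]
grip_width: 44.3
gripper_force: 62.0
t 9.05 psi -0.477 j6 1.64 move [0.4 0.9 1.4] turn -1.997
[1.40507063 0.88774151 0.14508603]
```

```bash
cat > tq.py <<'E'
from h import *
s=manip.read_state();to(*STUD,92,1.528);print('torque',s['ft_torque'].round(2),s['position'].round(1))
E
python3 steer.py '[[[40, 0, 0, 0.1, 0.08], [40, 0, 0, 0.2, 0.16], [40, 0, 0, 0.3, 0.24]]]'; python3 tq.py
python3 steer.py '[[[40, 0, 0, 0, 0.05], [40, 0, 0, 0.1, 0.1]]]';python3 tq.py
python3 steer.py '[[[40, 0, 0, 0, 0.04], [40, 0, 0, 0, 0.04]]]';python3 tq.py
```

```text
time_s: 9.3
position: [543.5, -102.2, 93.2]
ee_rot: [0.937, -0.35, -0.001, -0.002]
force: [-5.5, 9.3, 12.7]
grip_width: 44.5
gripper_force: 62.0
t 9.3 psi -0.716 j6 1.88 move [0.6 1.1 1.2] turn -2.244
torque [1.54 0.84 0.12] [ 543.5 -102.2   93.2]
time_s: 9.47
position: [543.6, -102.1, 93.1]
ee_rot: [0.918, -0.396, -0.001, -0.002]
force: [-4.9, 9.7, 11.6]
grip_width: 44.3
gripper_force: 62.0
t 9.4667 psi -0.814 j6 1.98 move [0.8 1.2 1.1] turn -2.342
torque [1.61 0.87 0.14] [ 543.6 -102.1   93.1]
time_s: 9.63
position: [543.7, -102.1, 93.1]
ee_rot: [0.91, -0.414, -0.001, -0.002]
force: [-4.5, 10.1, 10.7]
grip_width: 44.4
gripper_force: 62.0
t 9.6333 psi -0.854 j6 2.02 move [0.8 1.2 1.1] turn -2.382
torque [ 1.56  0.83 -0.04] [ 543.7 -102.1   93.1]
```

```bash
for i in 1; do python3 steer.py '[[[40, 0, 0, 0, 0.03], [40, 0, 0, 0, 0.06]]]'; python3 tq.py; done
python3 steer.py '[[[40, 0, 0, 0, 0.03], [40, 0, 0, 0, 0.06]]]';python3 tq.py
```

```text
time_s: 9.8
position: [543.7, -102.0, 93.1]
ee_rot: [0.898, -0.441, -0.001, -0.002]
force: [-4.1, 10.3, 11.2]
grip_width: 44.5
gripper_force: 62.0
t 9.8 psi -0.913 j6 2.08 move [0.9 1.3 1. ] turn -2.441
torque [1.6  0.77 0.11] [ 543.7 -102.    93.1]
time_s: 9.97
position: [543.8, -102.0, 93.0]
ee_rot: [0.884, -0.468, -0.001, -0.002]
force: [-3.6, 9.2, 11.4]
grip_width: 44.3
gripper_force: 62.0
t 9.9667 psi -0.973 j6 2.14 move [0.9 1.3 1. ] turn -2.501
torque [1.65 0.65 0.14] [ 543.8 -102.    93. ]
```

```bash
python3 steer.py '[[[40, 0, 0, 0, 0.03], [40, 0, 0, 0.1, 0.06]]]';python3 tq.py
python3 steer.py '[[[40, 0, 0, 0, 0.03], [40, 0, 0, 0.1, 0.06]]]';python3 tq.py
```

```text
time_s: 10.13
position: [543.9, -101.9, 93.0]
ee_rot: [0.87, -0.493, -0.0, -0.002]
force: [-2.8, 10.2, 11.0]
grip_width: 44.5
gripper_force: 62.0
t 10.1333 psi -1.031 j6 2.19 move [1.  1.3 1. ] turn -2.559
torque [1.71 0.65 1.3 ] [ 543.9 -101.9   93. ]
time_s: 10.3
position: [544.3, -102.7, 93.1]
ee_rot: [0.856, -0.518, 0.001, -0.001]
force: [-2.4, 9.8, 8.2]
grip_width: 44.4
gripper_force: 61.7
t 10.3 psi -1.088 j6 2.25 move [0.3 1.3 1.1] turn -2.616
torque [1.5  0.35 1.79] [ 544.3 -102.7   93.1]
```

It has bottomed out: the torque jumped from 0.14 to 1.3 then 1.8 N m. I'll back off finely to find where the torque unloads.

```bash
python3 steer.py '[[[40, 0, 0, 0, -0.02], [40, 0, 0, 0, -0.02]]]';python3 tq.py
python3 steer.py '[[[40, 0, 0, 0, -0.02], [40, 0, 0, 0, -0.02]]]';python3 tq.py
python3 steer.py '[[[40, 0, 0, 0, -0.02], [40, 0, 0, 0, -0.02]]]';python3 tq.py
```

```text
time_s: 10.47
position: [544.3, -102.6, 93.0]
ee_rot: [0.861, -0.509, 0.0, -0.001]
force: [-1.5, 8.3, 9.6]
grip_width: 44.0
gripper_force: 61.8
t 10.4667 psi -1.068 j6 2.23 move [0.3 1.3 1. ] turn -2.596
torque [1.25 0.43 1.29] [ 544.3 -102.6   93. ]
time_s: 10.63
position: [544.3, -102.6, 93.1]
ee_rot: [0.866, -0.501, 0.0, -0.001]
force: [-2.5, 8.5, 10.2]
grip_width: 44.3
gripper_force: 61.9
t 10.6333 psi -1.049 j6 2.21 move [0.2 1.3 1.1] turn -2.577
torque [1.23 0.43 0.96] [ 544.3 -102.6   93.1]
time_s: 10.8
position: [544.3, -102.6, 93.0]
ee_rot: [0.87, -0.492, 0.0, -0.001]
force: [-2.1, 8.3, 10.3]
grip_width: 44.6
gripper_force: 61.9
t 10.8 psi -1.03 j6 2.19 move [0.2 1.3 1. ] turn -2.558
torque [1.22 0.47 0.52] [ 544.3 -102.6   93. ]
```

Unloading extrapolates to psi ≈ −1.005 at the bottom, so the target is psi ≈ 0.565, which is −1.595 rad from here.

```bash
python3 steer.py '[[[40, 0, 0, -0.1, -0.1], [40, 0, 0, -0.2, -0.2], [40, 0, 0, -0.3, -0.3], [40, 0, 0, -0.4, -0.4], [40, 0, 0, -0.5, -0.5]]]'
python3 steer.py '[[[40, 0, 0, -0.1, -0.1], [40, 0, 0, -0.2, -0.2], [40, 0, 0, -0.3, -0.3], [40, 0, 0, -0.4, -0.4], [40, 0, 0, -0.5, -0.5]]]'
python3 steer.py '[[[40, 0, 0, -0.1, -0.1], [40, 0, 0, -0.2, -0.2], [40, 0, 0, -0.3, -0.3], [40, 0, 0, -0.4, -0.4], [40, 0, 0, -0.5, -0.5]]]'
python3 steer.py '[[[40, 0, 0, -0.05, -0.05], [40, 0, 0, -0.1, -0.095], [40, 0, 0, -0.1, -0.095]]]'; python3 tq.py
python3 -c "
from h import *
im=imaging.grab_frame('wrist')[:,:,::-1];cv2.imwrite('pics/w4.png',im)
cv2.imwrite('pics/t4.png',imaging.grab_frame('top')[:,:,::-1])"
```

```text
time_s: 11.22
position: [544.1, -102.9, 93.5]
ee_rot: [0.965, -0.261, 0.0, -0.001]
force: [-4.3, 6.8, 9.3]
grip_width: 44.4
gripper_force: 61.8
time_s: 11.63
position: [544.0, -103.2, 94.0]
ee_rot: [1.0, -0.014, 0.001, -0.001]
force: [-3.8, 5.4, 10.7]
grip_width: 44.4
gripper_force: 61.7
time_s: 12.05
position: [544.1, -103.5, 94.5]
ee_rot: [0.972, 0.234, 0.001, -0.0]
force: [-3.8, 4.6, 9.1]
grip_width: 43.9
gripper_force: 61.6
time_s: 12.3
position: [544.2, -103.5, 94.6]
ee_rot: [0.96, 0.279, 0.001, -0.0]
force: [-3.1, 5.3, 9.1]
grip_width: 44.7
gripper_force: 61.8
t 12.3 psi 0.565 j6 0.6 move [-0.7 -0.5  2.6] turn -0.963
torque [0.87 0.5  0.01] [ 544.2 -103.5   94.6]
```

View pics/w4.png

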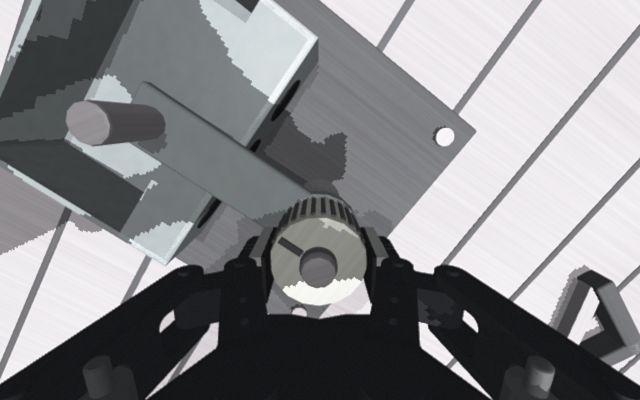

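The rib, at (280,238)–(300,252), points toward the pin, whose top is at (88,123); the nut is still held. I'll check the angle by ray casting.

Run:
```python
from h import *
c=imaging.calibration('wrist')
im=cv2.imread('pics/w4.png',0)
# rib pixels: dark blob on the nut face, left of the stud
sub=im[228:258,272:306];n,l,st,ce=cv2.connectedComponentsWithStats((sub<70).astype(np.uint8))
for i in range(1,n):print(st[i],ce[i]+[272,228])
i=1+np.argmax(st[1:,4]);ys,xs=np.nonzero(l==i)
W=np.array([onz(c,(x+272,y+228),122.5)[:2] for x,y in zip(xs,ys)])
u=np.linalg.svd(W-W.mean(0))[2][0]
S=onz(c,(318,263),130)[:2];P=onz(c,(88,123),126)[:2]
A=lambda v:np.arctan2(v[1],v[0])
print('axis',A(u)%np.pi,'from stud',A(W.mean(0)-S),'strap',A(P-S),np.linalg.norm(P-S),'stud',S,'from STUD',A(P-STUD))
c=imaging.calibration('top')
a=cv2.imread('pics/t4.png')[135:235,285:400];cv2.imwrite('pics/c4.png',cv2.resize(a,(690,600),interpolation=cv2.INTER_CUBIC))
```

```text
[ 0  0  9 18 86] [274.68604651 233.73255814]
[  6   9  25  19 169] [290.0887574  246.20710059]
[30 24  4  6 17] [303.88235294 255.11764706]
axis 1.5004590394277577 from stud 1.8073633944978917 strap 1.558134232852471 107.27736783049276 stud [ 548.28238253 -100.17732009] from STUD 1.5135245546842055
```

View pics/c4.png

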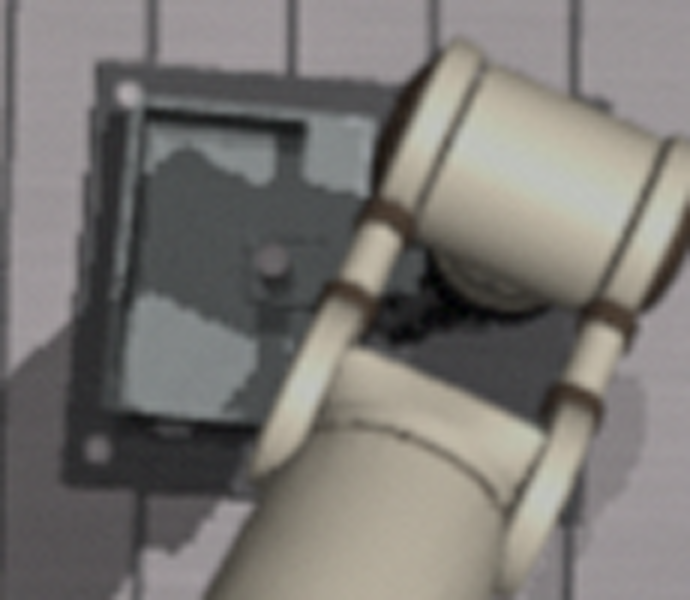

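The rib axis is at 1.50 rad and the strap at 1.51, so the nut is a quarter turn off its bottom to within about 0.02 rad. The top view shows the housing unmoved and the strap over it, and the torque is near zero. Handing in.

```bash
python3 -c "
from plant import manip, imaging
print(manip.close_job())"
```

```text
the job is handed in; nothing more can be done
None
```

I swung the strap over the housing to its stop, screwed the nut down until it bottomed, then backed it off a quarter turn (within about 0.02 rad by camera); the job is handed in at about 12.5 s with the gripper still holding the nut, the housing unmoved in the top view, and no contact made with the can, square or tray.

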